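# Start a coach screw with the socket driver

### The arm

A 6-joint arm with a two-finger parallel gripper is mounted at the origin on the work surface. World frame = base frame: x ahead of the robot, y to its left, z up, the work surface at z = 0. Lengths are in m, angles in rad, forces in N, time in s.
With the tool pointing down it reaches from about 0.3 to 0.775 m from the base axis. Payload 14.6 kg.
Tool frame: the origin (TCP) lies between the finger pads; the fingertips stand 8 mm ahead of it and the grasp point (between the pads) lies 11 mm behind it; x points along the fingers, y is the direction in which the jaws open and shut, and the axes are right-handed (so a half turn about x gives the same grasp; the last joint's range is limited). The gripper opens to 94 mm and grips with 3 to 60 N. Pads are 16 mm wide; open, the fingers measure 119 mm over their backs; the gripper's body (75 mm by 177 mm) begins 78 mm behind the grasp point.
Start: joints at [1.17, 0.3, 1.521, -0, 1.321, -0.067], TCP at [0.18, 0.52, 0.213] pointing down, gripper open.
Joint ranges: [-3.03, 3.03], [-0.79, 2.21], [0.23, 2.52], [-1.04, 4.18], [0, 3.07], [-2.55, 2.55]. Speed limits (rad/s): [2.22, 2.22, 2.57, 3.14, 3.14, 3.14].

### API

Orientations are given as [roll, pitch, yaw] about the fixed x, y, z axes, in that order (R = Rz(yaw) Ry(pitch) Rx(roll)).
In Python, from station import ctrl gives the robot as it stands.
- The arm moves only by the shell command python3 -m creep 'ROWS' [FORCE]. ROWS is a JSON object of lists of equal length, an entry for each row: "hand": the closure, from -1 (fully open) to 1 (shut); "slide": the shift along the tool's x, y, z in m, a list of three; "spin": the turn about the tool's x in degrees. A call has 1 to 12 rows; each row is the pose to reach, as a shift and turn from the pose commanded when the call began, along the tool's axes at that moment; what a row does not reach only later rows make up. A row lasts 1/12 s, in which the tool goes at most 41.7 mm and 7.16 degrees, less where a joint would pass 70% of its speed; a pose out of reach is approached as far as the arm can. A call with a gripper value outside its range is refused whole. The fingers move at their own pace and stop on an object; FORCE is the grip in N (left out, the last holds). Time passes only in rows, so rows that repeat a pose let the fingers close. It gives the time, the measured TCP pose, the force and the opening at its end, in the units of the state.
- ctrl.get_obs(): the state, without advancing time (a new reading comes with each control period).
- ctrl.camera(name): name is "scene" or "side" or "wrist"; returns the picture (420x560x3 uint8, red, green, blue); there is no depth.
- ctrl.calibration(name): a dict with "K" (3x3 intrinsics, pixels), "k1" (the pictures are not rectified: a ray, as slopes to the right and down, at radius r is drawn at 1 + k1 r^2 times it, then the intrinsics apply), "R" (3x3) and "t" (3): a world point X has camera coordinates R X + t. Camera axes: x right, y down, z forward; pixel columns grow to the right and rows downward; lengths in m; the calibration is good to about 2 mm. A picture is of the moment at which its call begins: read the wrist's pose just before it. calibration takes no time and is no camera call; for the wrist camera it gives the pose at the moment of the call.
- ctrl.hand_in(): hands the job in, once; it reports no verdict.
The state is a dict: "time_s": time; "qpos": joint angles; "joint_vel": joint speeds; "tau": joint torques, N m; "ee_pos": TCP position; "eef_rot": TCP orientation; "force": force on the tool from outside, world axes, zero at the start; "moment": the same for the moment, N m; "grip_width": finger opening in m.
Only numpy, scipy, OpenCV 4.12 (cv2) and the standard library are available. Lean on these libraries where they do the work, as an engineer would, in place of code of your own. Each camera call takes 0.05 s, during which the arm holds its last target.

### The job

Take the square-socket hand driver, seat it on the head of the coach screw that stands proud in the backboard, and push down firmly while turning clockwise so the screw bites and sinks at least 3 mm. Do not let it spin without biting and do not ram it; leave the driver standing on the screw, let go, and leave the other things alone.

Things in the scene. Friction and masses are not known exactly. Their poses are not given: they have to be found in the camera images.
- driver_grip (a point): Centre of the handle of the loose hand driver (about 250 g, 109 mm tall), which starts upright on the bench, standing on its socket. The handle is a black block 60 mm long (this point's x) by 24 mm thick (y, pinch it so) by 45 mm tall (z up). This point is 86.5 mm above the driver's lower end. Below the handle: a 16 mm round shank 40 mm long, then the steel socket, 31 mm square.
- driver_mouth (a point): Centre of the driver's lower end, the mouth of its socket: a square hole 20 mm wide and 14 mm deep, sides parallel to the handle's x and y (same axes), with a mouth that flares about 2 mm to each side.
- screw_top (a point): Centre of the head's top of the coach screw to be driven. Head 18 mm square (sides along this point's x and y, which turn with it; the socket fits in any quarter turn), 12 mm tall, on an upright 10 mm shank. At the start 63 mm above the bench, its shank 29 mm clear of the bracket. With the socket fully seated the mouth is 14 mm below this point.
- screw: The same coach screw (head and shank) as a solid; its origin is on its axis 59 mm below the head's top. Only the driver may push or turn it.
- screw_depth (a joint): How far the screw has sunk, m: 0 at the start, growing downward, at most 0.014. Turned clockwise it sinks 8 mm a turn (half a turn: 4 mm), but only while the driver pushes down with more than about 16 N (19 to 24 N is right; over 30 N rams it); with less it spins on the spot. The push must follow it down. It stays where it is left.
- screw_turn (a joint): How far the screw has been turned, rad; 0 at the start, growing clockwise seen from above; unlimited. Turning takes about 0.1 N m.
- panel: Fixed wooden backboard 200 (x) by 160 (y) by 18 mm on the bench, origin under its centre. On it an aluminium bracket foot 150 by 40 by 4 mm along x, with an upstand on its +y edge, top 36 mm above the bench. On the foot's centre line (y = 0): the screw to drive at x = -35 mm; at x = +45 mm a like screw already home (top 36 mm above the bench).
- driver: The loose driver as a whole; origin at the centre of its lower end, z up along its axis.
- screw_tub: Bystander: yellow open tub of screws, 100 by 140 by 50 mm, origin under its centre.
- cable_reel: Bystander: small grey reel of black cable, 90 mm across, 60 mm tall, lying flat, origin under its centre.
- wrench: Bystander: steel wrench lying flat on the bench.
Mind the look-alikes: they are no part of the job. Of the things that look like the driver, the largest one is meant.

How it is judged:
By the outcome, as a careful person would: the job done as asked, in the order asked, and still so for the second after the job is handed in, with the robot touching nothing.
It also fails if it takes over 72 s, if anything falls off the work surface, if the arm or the gripper's body presses on something with over 40 N, if the wrist force passes 120 N, or if a joint passes its speed limit or range.

## Working session

There is one attempt and no reset: what is moved stays moved. The work goes in short steps, Python scripts to look and compute and a shell command to move; the robot and the scene stay as the last step left them, time stands still between calls to the robot, and variables do not carry over. Pictures are saved under pics/ and viewed, and the job is handed in when it is done.

```bash
ls; mkdir -p pics; python3 - <<'E'
from station import ctrl
import cv2
o=ctrl.get_obs();print(o)
for n in ["scene","side","wrist"]:
    cv2.imwrite(f"pics/{n}0.png",ctrl.camera(n)[:,:,::-1]); print(n,ctrl.calibration(n))
E
```

```text
pics
{'time_s': 0.0, 'qpos': array([ 1.17041305e+00,  3.00480059e-01,  1.52161316e+00,  2.02028693e-05,
        1.32068801e+00, -6.65866623e-02]), 'joint_vel': array([ 1.70301262e-03,  2.69461660e-05,  5.13372274e-04,  9.08772551e-04,
        3.76367836e-04, -8.15091382e-04]), 'tau': array([ 6.70731351e-04, -5.31808555e+01, -3.52729261e+01,  7.08063575e-02,
        2.44707201e-02, -1.22315214e-04]), 'ee_pos': array([0.18008579, 0.5194026 , 0.21286784]), 'eef_rot': array([-1.65384513,  1.56960759, -1.98764675]), 'force': array([ 0.78391375, -0.10446817,  0.01252642]), 'moment': array([-0.07838233,  0.01237962, -0.01432898]), 'grip_width': 0.09374781370835902}
scene {'K': array([[454.03929207,   0.        , 278.17044597],
       [  0.        , 454.03929207, 208.4501258 ],
       [  0.        ,   0.        ,   1.        ]]), 'k1': -0.04701650128590108, 'R': array([[-0.1298191 ,  0.99140429,  0.01626424],
       [ 0.71660358,  0.105147  , -0.68950955],
       [-0.68529286, -0.0778565 , -0.72409396]]), 't': array([ 0.09571184, -0.3991736 ,  1.25224933])}
side {'K': array([[389.93256834,   0.        , 279.97115024],
       [  0.        , 389.93256834, 210.36116543],
       [  0.        ,   0.        ,   1.        ]]), 'k1': -0.05840075427380144, 'R': array([[ 0.87342649, -0.48693547, -0.00447311],
       [-0.32230881, -0.57119761, -0.75488431],
       [ 0.36502492,  0.66077768, -0.65584271]]), 't': array([-0.55563501,  0.28054766,  0.53393673])}
wrist {'K': array([[376.36154133,   0.        , 278.20563664],
       [  0.        , 376.36154133, 206.39783123],
       [  0.        ,   0.        ,   1.        ]]), 'k1': -0.07639276944586114, 'R': array([[ 3.27732781e-01,  9.44770460e-01, -4.12988542e-05],
       [ 9.13249548e-01, -3.16787249e-01,  2.56166161e-01],
       [ 2.42005139e-01, -8.39917647e-02, -9.66632762e-01]]), 't': array([-0.54905019, -0.02606666,  0.39035347])}
```

View pics/scene0.png

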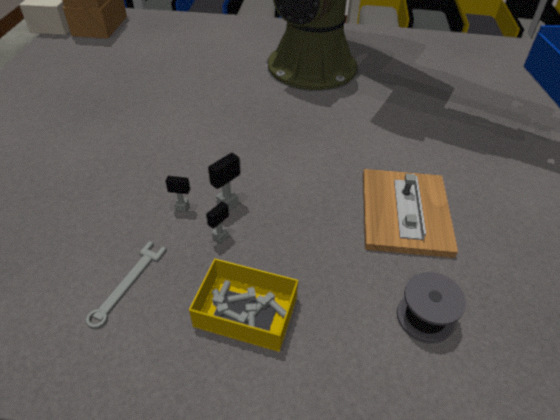

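View pics/side0.png

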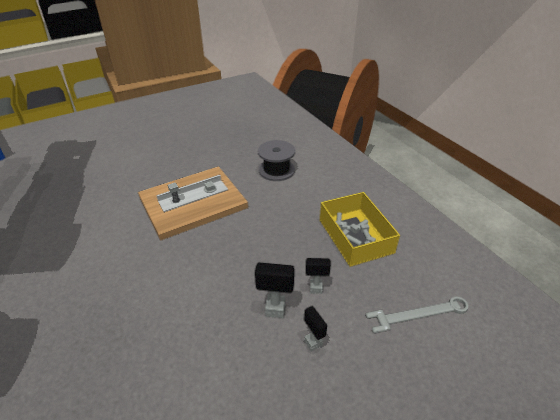

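View pics/wrist0.png

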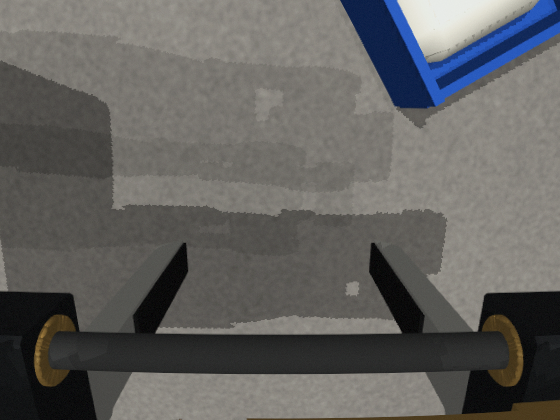

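Driver candidates in the scene view are at (224,172), (178,187) and (218,216). In the side view they are at (275,278), (315,322) and (318,267). The one at scene (224,172) / side (275,278) looks clearly the largest, so I'll confirm it in enlarged crops.

```bash
python3 - <<'E'
import cv2
def crop(n,x,y,w,h,f,out):
    im=cv2.imread(f"pics/{n}.png")[y:y+h,x:x+w]
    cv2.imwrite(f"pics/{out}.png",cv2.resize(im,None,fx=f,fy=f,interpolation=cv2.INTER_CUBIC))
crop("scene0",160,145,100,100,6,"c1")
crop("side0",230,245,130,110,5,"c2")
crop("scene0",355,160,110,100,6,"c3")
crop("side0",130,160,130,80,6,"c4")
E
```

```text
(no output)
```

View pics/c1.png

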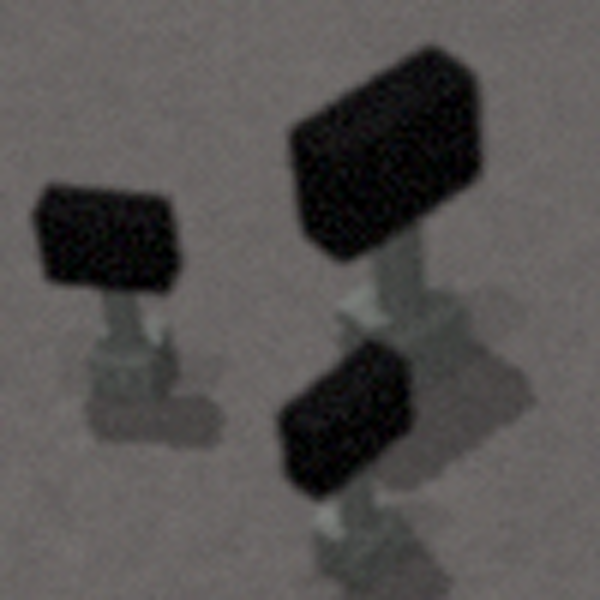

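View pics/c2.png

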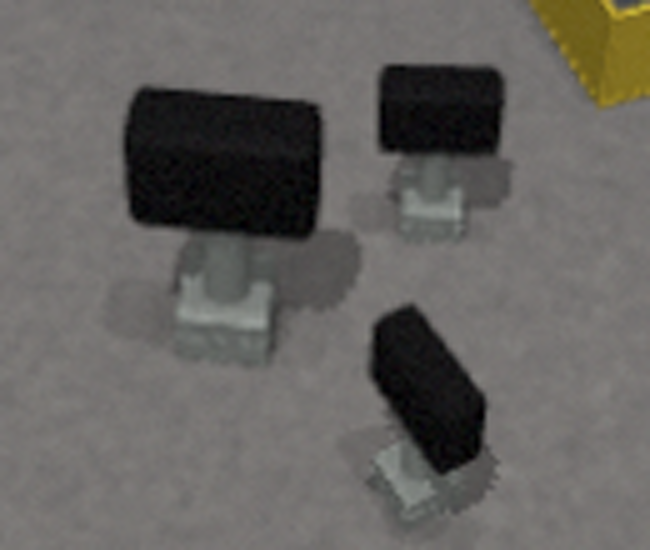

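View pics/c3.png

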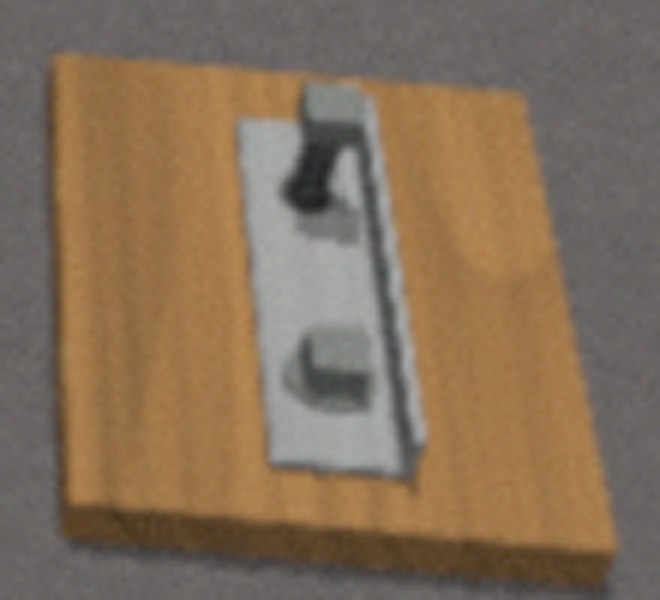

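View pics/c4.png

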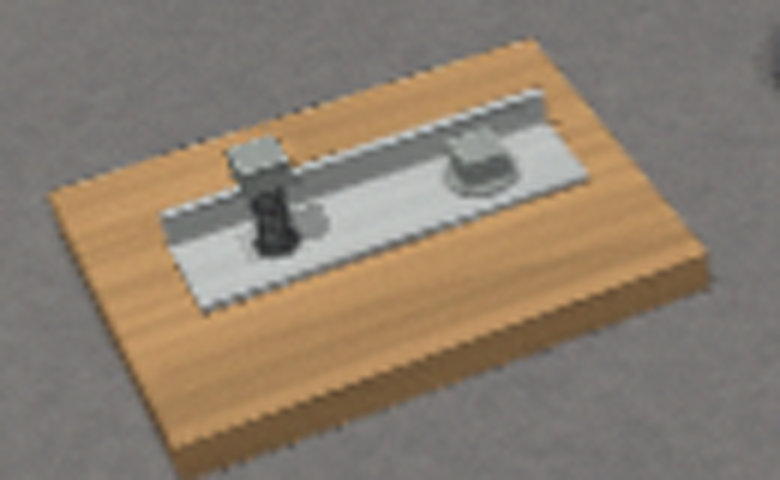

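The crops confirm it: the driver at scene (224,172) has a handle about 1.5 times the size of the other two, so it is the one meant. The proud screw's head is at about scene (411,178) / side (173,187), and the home screw is at scene (411,221). Next I'll fit the poses.

```bash
cat > h.py <<'E'
import numpy as np, cv2
from scipy.optimize import least_squares
def proj(c,X):
    X=np.atleast_2d(X); p=X@c["R"].T+c["t"]; s=p[:,:2]/p[:,2:]
    r2=(s**2).sum(1,keepdims=True); s=s*(1+c["k1"]*r2)
    return s@c["K"][:2,:2].T+c["K"][:2,2]
def ray(c,uv):
    s=(np.atleast_2d(uv)-c["K"][:2,2])/np.diag(c["K"])[:2]; d=s.copy()
    for _ in range(20): d=s/(1+c["k1"]*(d**2).sum(1,keepdims=True))
    D=np.c_[d,np.ones(len(d))]@c["R"]; o=-c["R"].T@c["t"]
    return o,D
def onz(c,uv,z):
    o,D=ray(c,uv); return o+D*((z-o[2])/D[:,2:])
def pl(p,L):  # p=(x,y,yaw)
    L=np.atleast_2d(L); c,s=np.cos(p[2]),np.sin(p[2])
    return np.c_[p[0]+c*L[:,0]-s*L[:,1],p[1]+s*L[:,0]+c*L[:,1],L[:,2]]
def box(dx,dy,z0,z1):
    return np.array([[a*dx/2,b*dy/2,z] for a in(-1,1) for b in(-1,1) for z in(z0,z1)])
E
python3 - <<'E'
from h import *
from station import ctrl
C={n:ctrl.calibration(n) for n in("scene","side")}
# driver handle by support function of the dark mask
roi={"scene":(204,148,40,45),"side":(250,258,50,38)}
th=np.linspace(0,2*np.pi,48,endpoint=False);D=np.c_[np.cos(th),np.sin(th)]
sup={}
for n,(x,y,w,h) in roi.items():
    g=cv2.imread(f"pics/{n}0.png",0)[y:y+h,x:x+w]
    m=(g<52).astype(np.uint8); k,l,s,_=cv2.connectedComponentsWithStats(m); i=1+np.argmax(s[1:,4])
    print(n,s[i]); v,u=np.nonzero(l==i); sup[n]=(np.c_[u+x,v+y]@D.T).max(0)+0.3
B=box(.06,.024,.064,.109)
def f(p): return np.concatenate([(proj(C[n],pl(p[:3],B))@D.T).max(0)-sup[n] for n in C])
best=min((least_squares(f,[*onz(C["scene"],[224,170],.0865)[0,:2],y],loss="soft_l1") for y in np.arange(0,3.1,.4)),key=lambda r:r.cost)
print("driver",best.x,np.degrees(best.x[2]),"rms",np.sqrt(np.mean(best.fun**2)))
for n in C: print(n, np.round((f(best.x)[:48] if n=="scene" else f(best.x)[48:])[::4],1), proj(C[n],pl(best.x,[[0,0,0],[0,0,.0865]])))
# panel
pc=np.array([[53,55],[527,95],[615,548],[65,507]])/6+[355,160]
ps=np.array([[532,40],[708,255],[178,448],[50,195]])/6+[130,160]
print("scene corners",onz(C["scene"],pc,.018)[:,:2].round(4).tolist()); print("side",onz(C["side"],ps,.018)[:,:2].round(4).tolist())
print("screw top scene",onz(C["scene"],np.array([[335,105]])/6+[355,160],.063),"side",onz(C["side"],np.array([[258,155]])/6+[130,160],.063))
print("home top scene",onz(C["scene"],np.array([[340,348]])/6+[355,160],.036),"side",onz(C["side"],np.array([[476,145]])/6+[130,160],.036))
E
```

```text
scene [  4   5  32  36 769]
side [   5    5   39   30 1043]
driver [ 0.56002066 -0.12141365  2.63502904] 150.97604276353945 rms 2.4355097988840404
scene [1.8 1.2 2.2 2.1 0.5 1.2 0.4 0.9 3.4 4.1 2.9 3.1] [[227.84809515 202.9573017 ]
 [224.78733788 169.35574064]]
side [1.6 2.6 2.1 0.7 4.3 2.8 0.2 2.1 1.7 0.6 3.8 2.9] [[275.61702715 310.33859841]
 [274.94574477 277.7393059 ]]
scene corners [[0.4422, 0.1375], [0.4383, 0.2977], [0.6341, 0.2999], [0.6412, 0.1411]]
side [[0.6311, 0.2979], [0.6344, 0.1392], [0.4377, 0.1357], [0.4334, 0.2935]]
screw top scene [[0.50504859 0.21822802 0.063     ]] side [[0.49916823 0.21674176 0.063     ]]
home top scene [[0.58320962 0.22026039 0.036     ]] side [[0.57849571 0.21926928 0.036     ]]
```

```bash
cat >> h.py <<'E'
from scipy.spatial.transform import Rotation as Ro
def tool(o): return Ro.from_euler("xyz",o["eef_rot"]).as_matrix()
def togo(o,target,yaw):  # yaw = wanted world angle of tool y, tool down
    R=tool(o); d=R.T@(np.array(target)-o["ee_pos"])
    a=np.degrees(np.arctan2(R[1,1],R[0,1])); sp=(a-yaw+180)%360-180
    return "slide",d.round(4).tolist(),"spin",round(sp,2),"tool-y yaw",round(a,2)
E
python3 - <<'E'
from h import *
from station import ctrl
o=ctrl.get_obs();R=tool(o);print(R.round(3))
c=ctrl.calibration("wrist");cp=-c["R"].T@c["t"];print("cam in tool",R.T@(cp-o["ee_pos"]),"cam fwd in tool",R.T@c["R"][2])
s=ctrl.calibration("scene")
print(onz(s,[[178,207],[216,233]],.01), onz(s,[[178,186],[218,215]],.06))
for y in(61,-119): print(y,togo(o,[.56,-.1214,.25],y))
E
```

```text
[[-0.     0.328  0.945]
 [-0.001  0.945 -0.328]
 [-1.    -0.001 -0.   ]]
cam in tool [-0.17094645 -0.00089038 -0.07473976] cam fwd in tool [9.66611965e-01 7.77245568e-04 2.56243449e-01]
[[ 0.59359164 -0.20958046  0.01      ]
 [ 0.64621839 -0.12432839  0.01      ]] [[ 0.58783863 -0.20388033  0.06      ]
 [ 0.64743247 -0.11632058  0.06      ]]
61 ('slide', [-0.0366, -0.4811, 0.5689], 'spin', np.float64(9.87), 'tool-y yaw', np.float64(70.87))
-119 ('slide', [-0.0366, -0.4811, 0.5689], 'spin', np.float64(-170.13), 'tool-y yaw', np.float64(70.87))
```

```bash
python3 -m creep '{"hand":[-1,-1,-1,-1,-1,-1,-1,-1,-1,-1,-1,-1],"slide":[[-0.037,-0.02,0.024],[-0.037,-0.046,0.054],[-0.037,-0.072,0.085],[-0.037,-0.098,0.116],[-0.037,-0.124,0.147],[-0.037,-0.15,0.178],[-0.037,-0.176,0.209],[-0.037,-0.202,0.239],[-0.037,-0.228,0.27],[-0.037,-0.254,0.3],[-0.037,-0.28,0.331],[-0.037,-0.306,0.362]],"spin":[2,4,6,8,10,10,10,10,10,10,10,10]}'
python3 - <<'E'
from h import *
from station import ctrl
o=ctrl.get_obs();print(o["ee_pos"],togo(o,[.56,-.1214,.25],61))
E
```

```text
time_s: 1.15
ee_pos: [0.4225, 0.11, 0.2506]
eef_rot: [0.829, 1.57, 0.321]
force: [0.7, 1.0, -0.2]
grip_width: 0.0939
[0.42245253 0.10995725 0.25055583] ('slide', [0.0006, -0.1351, 0.2328], 'spin', np.float64(-0.13), 'tool-y yaw', np.float64(60.87))
```

```bash
python3 -m creep '{"hand":[-1,-1,-1,-1,-1,-1,-1,-1,-1,-1],"slide":[[0,-0.018,0.032],[0,-0.036,0.063],[0,-0.055,0.095],[0,-0.074,0.127],[0,-0.093,0.16],[0,-0.111,0.191],[0,-0.13,0.223],[0,-0.135,0.233],[0,-0.135,0.233],[0,-0.135,0.233]],"spin":[0,0,0,0,0,0,0,0,0,0]}'
python3 - <<'E'
from h import *
from station import ctrl
import pickle
o=ctrl.get_obs();c=ctrl.calibration("wrist");im=ctrl.camera("wrist")
pickle.dump((o,c),open("w1.pkl","wb"));cv2.imwrite("pics/w1.png",im[:,:,::-1]);print(o["ee_pos"],togo(o,[.56,-.1214,.25],61))
E
```

```text
time_s: 1.98
ee_pos: [0.5595, -0.1192, 0.2499]
eef_rot: [-3.065, 1.57, 2.71]
force: [-0.1, 0.6, -0.3]
grip_width: 0.0941
[ 0.5594867  -0.1191517   0.24990995] ('slide', [-0.0001, -0.0017, 0.0015], 'spin', np.float64(-0.16), 'tool-y yaw', np.float64(60.84))
```

View pics/w1.png

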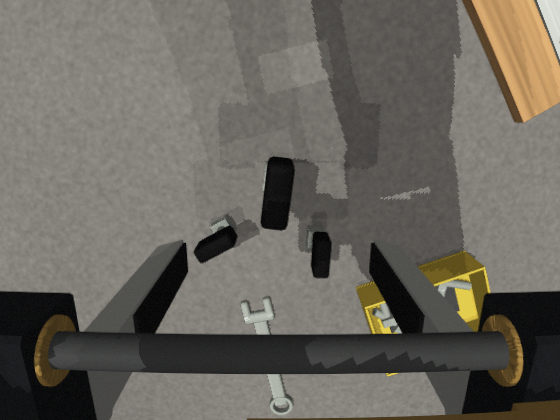

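The handle top is at (278,193) and leans a few degrees from the tool axis. I'll refine on an enlarged crop.

```bash
python3 - <<'E'
from h import *
import pickle
o,c=pickle.load(open("w1.pkl","rb"))
im=cv2.imread("pics/w1.png");cr=im[145:245,240:320]
cr=cv2.resize(cr,None,fx=6,fy=6,interpolation=cv2.INTER_CUBIC);cr=cv2.convertScaleAbs(cr,alpha=2.2,beta=10);cv2.imwrite("pics/w1c.png",cr)
g=cv2.cvtColor(im,cv2.COLOR_BGR2GRAY)[150:236,250:300];m=(g<50).astype(np.uint8)
k,l,s,_=cv2.connectedComponentsWithStats(m);i=1+np.argmax(s[1:,4]);print(s[i])
v,u=np.nonzero(l==i);P=np.c_[u+250,v+150]
th=np.linspace(0,2*np.pi,72,endpoint=False);D=np.c_[np.cos(th),np.sin(th)]
sup=(P@D.T).max(0)+.3
# chamfered box: inset c
def cbox(ch):
    L=[]
    for a,b,e in((0,ch,ch),(ch,0,ch),(ch,ch,0)): L.append(box(.06-2*a,.024-2*b,.064+e,.109-e))
    return np.vstack(L)
for ch in(0,.002,.004):
    f=lambda p:(proj(c,pl(p,cbox(ch)))@D.T).max(0)-sup
    r=least_squares(f,[.56,-.121,2.6],loss="soft_l1");print(ch,r.x,np.degrees(r.x[2]),np.sqrt(np.mean(r.fun**2)))
    print(togo(o,[*r.x[:2],.25],np.degrees(r.x[2])-90))
E
```

```text
[  11    7   34   73 1936]
0 [ 0.55807384 -0.12040707  2.51419943] 144.05301613902833 2.8616480082890723
('slide', [-0.0001, -0.0018, -0.0006], 'spin', np.float64(6.79), 'tool-y yaw', np.float64(60.84))
0.002 [ 0.55838387 -0.12053417  2.50764765] 143.67762662983878 1.6527600712423243
('slide', [-0.0001, -0.0017, -0.0003], 'spin', np.float64(7.16), 'tool-y yaw', np.float64(60.84))
0.004 [ 0.55861994 -0.12064281  2.50066402] 143.27749440021864 0.5911598113926538
('slide', [-0.0001, -0.0017, -0.0], 'spin', np.float64(7.56), 'tool-y yaw', np.float64(60.84))
```

View pics/w1c.png

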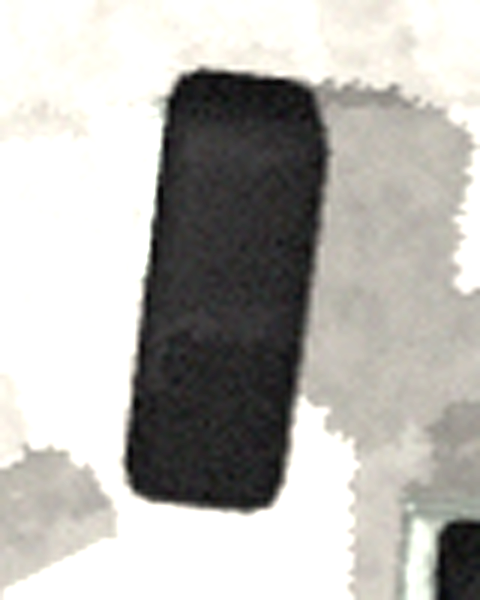

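```bash
python3 -m creep '{"hand":[-1,-1,-1,-1,-1,-1,-1,-1,-1,-1,-1,-1],"slide":[[0,-0.0015,0],[0,-0.0015,0],[0.03,-0.0015,0],[0.06,-0.0015,0],[0.09,-0.0015,0],[0.115,-0.0015,0],[0.135,-0.0015,0],[0.15,-0.0015,0],[0.16,-0.0015,0],[0.168,-0.0015,0],[0.174,-0.0015,0],[0.174,-0.0015,0]],"spin":[5,7.5,7.5,7.5,7.5,7.5,7.5,7.5,7.5,7.5,7.5,7.5]}'
python3 - <<'E'
from h import *
from station import ctrl
o=ctrl.get_obs();im=ctrl.camera("wrist")
cv2.imwrite("pics/w2.png",im[:,:,::-1]);print(o["ee_pos"],o["force"],togo(o,[.5585,-.1206,.0755],53.4))
E
```

```text
time_s: 3.03
ee_pos: [0.5588, -0.1203, 0.076]
eef_rot: [-2.807, 1.57, 2.838]
force: [-0.2, -0.5, 0.1]
grip_width: 0.094
[ 0.55882155 -0.12025814  0.07600224] [-0.22412327 -0.51010226  0.14119832] ('slide', [0.0005, -0.0005, -0.0001], 'spin', np.float64(0.0), 'tool-y yaw', np.float64(53.4))
```

View pics/w2.png

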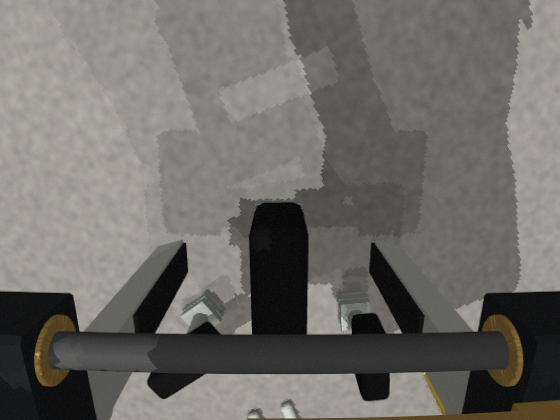

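The handle sits centred and square between the fingers, and the small drivers are clear. I'll close on it.

```bash
python3 -m creep '{"hand":[1,1,1,1,1,1,1,1,1,1],"slide":[[0,0,0],[0,0,0],[0,0,0],[0,0,0],[0,0,0],[0,0,0],[0,0,0],[0,0,0],[0,0,0],[0,0,0]],"spin":[0,0,0,0,0,0,0,0,0,0]}' 50
```

```text
time_s: 3.92
ee_pos: [0.5591, -0.1207, 0.0764]
eef_rot: [-2.793, 1.571, 2.851]
force: [0.6, 0.3, -0.3]
grip_width: 0.0311
```

```bash
python3 -m creep '{"hand":[1,1,1,1,1],"slide":[[0,0,0],[0,0,0],[0,0,0],[0,0,0],[0,0,0]],"spin":[0,0,0,0,0]}'
```

```text
time_s: 4.33
ee_pos: [0.559, -0.1207, 0.0764]
eef_rot: [-1.964, 1.571, -2.604]
force: [-0.3, -0.1, 0.8]
grip_width: 0.0235
```

```bash
python3 -m creep '{"hand":[1,1,1,1,1,1,1],"slide":[[-0.01,0,0],[-0.03,0,0],[-0.06,0,0],[-0.1,0,0],[-0.14,0,0],[-0.174,0,0],[-0.174,0,0]],"spin":[0,0,0,0,0,0,0]}'
python3 -m creep '{"hand":[1,1,1,1,1,1,1,1,1,1,1,1],"slide":[[0,0.014,-0.01],[0,0.04,-0.03],[0,0.068,-0.05],[0,0.096,-0.07],[0,0.123,-0.09],[0,0.15,-0.11],[0,0.178,-0.13],[0,0.205,-0.15],[0,0.24,-0.175],[0,0.274,-0.2],[0,0.274,-0.2],[0,0.274,-0.2]],"spin":[-4,-8,-12,-16,-20,-24,-28,-32,-36,-37.6,-37.6,-37.6]}'
python3 - <<'E'
from h import *
from station import ctrl
import pickle
o=ctrl.get_obs();c=ctrl.calibration("wrist");im=ctrl.camera("wrist")
pickle.dump((o,c),open("w3.pkl","wb"))
cv2.imwrite("pics/w3.png",im[:,:,::-1]);print(o["ee_pos"],o["force"],o["qpos"],togo(o,[.503,.218,.25],91))
E
```

```text
time_s: 4.92
ee_pos: [0.5607, -0.1211, 0.2585]
eef_rot: [0.369, 1.56, -0.27]
force: [0.9, -0.4, -2.0]
grip_width: 0.0238
time_s: 5.92
ee_pos: [0.5613, 0.2204, 0.2495]
eef_rot: [-2.892, 1.569, -2.872]
force: [1.1, -0.9, -2.6]
grip_width: 0.0237
[0.56126391 0.22042813 0.24953928] [ 1.06504603 -0.91293982 -2.56395184] [ 3.13463125e-01  3.97565250e-01  1.30682500e+00  7.11643801e-05
  1.43880133e+00 -1.27755832e+00] ('slide', [-0.0004, -0.0013, -0.0583], 'spin', np.float64(0.16), 'tool-y yaw', np.float64(91.16))
```

View pics/w3.png

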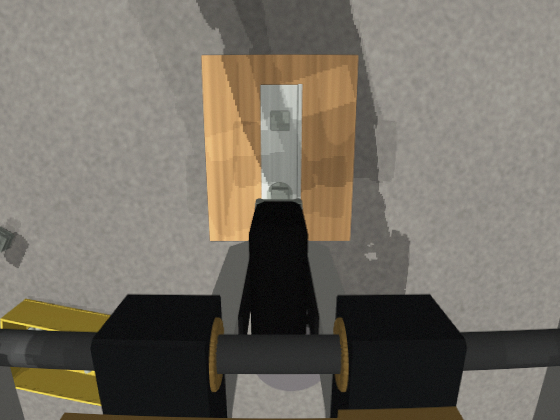

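```bash
python3 - <<'E'
from h import *
from station import ctrl
im=cv2.imread("pics/w3.png")[50:250,195:365]
cv2.imwrite("pics/w3c.png",cv2.resize(im[20:95,45:125],None,fx=7,fy=7,interpolation=cv2.INTER_CUBIC))
cv2.imwrite("pics/w3d.png",cv2.resize(im,None,fx=3,fy=3,interpolation=cv2.INTER_CUBIC))
s=ctrl.camera("side")[90:250,100:300,::-1];cv2.imwrite("pics/s3.png",cv2.resize(s,None,fx=3.5,fy=3.5,interpolation=cv2.INTER_CUBIC))
E
```

```text
(no output)
```

View pics/w3c.png

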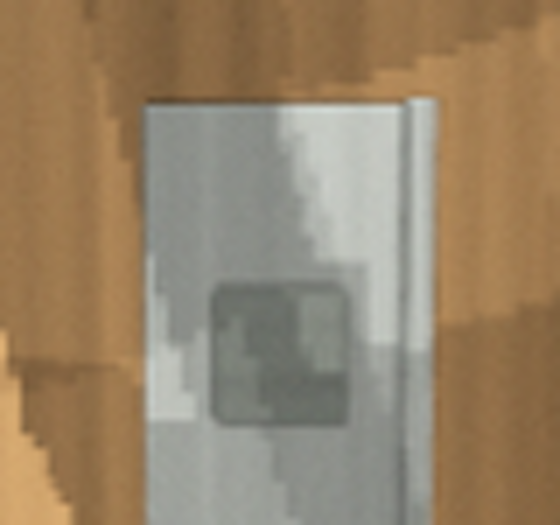

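View pics/w3d.png

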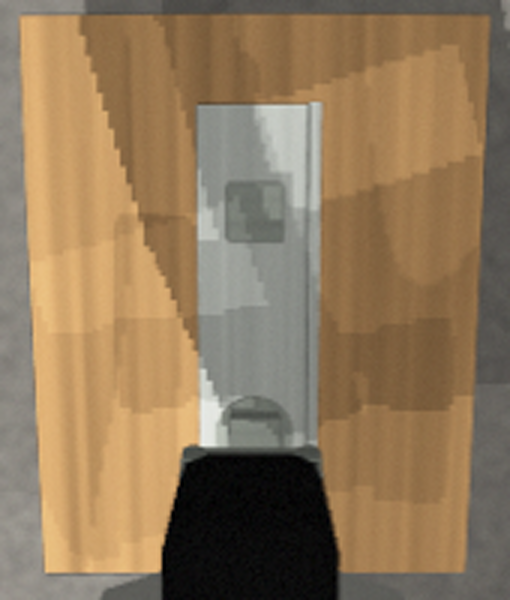

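View pics/s3.png

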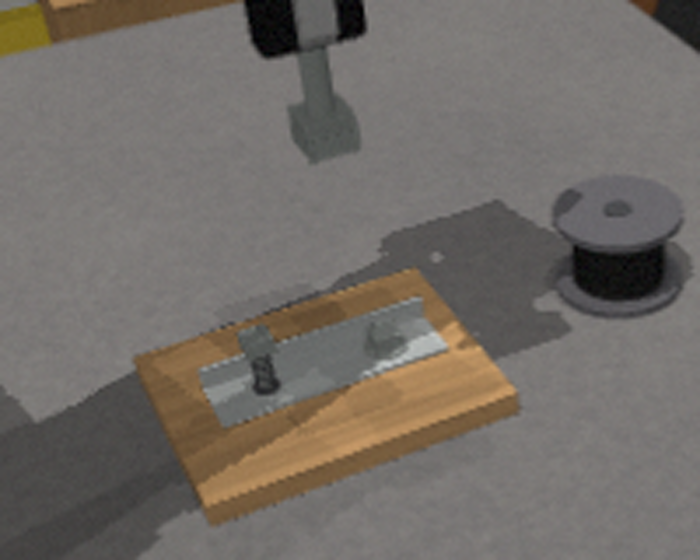

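```bash
python3 - <<'E'
from h import *
from station import ctrl
import pickle
o,c=pickle.load(open("w3.pkl","rb"))
q=onz(c,[[270.14,110.4],[289.86,110.4],[289.86,130.9],[270.14,130.9]],.063);print(q.round(4).tolist(),q.mean(0))
e=onz(c,np.array([[145,103],[145,520]])/7+[240,70],.022);print("foot edge",e.round(4).tolist(),np.degrees(np.arctan2(*(e[1]-e[0])[1::-1])))
pcn=np.array([[21,15],[490,15],[467,572],[46,572]])/3+[195,50]
p=onz(c,pcn,.018);print("panel",p[:,:2].round(4).tolist(),p.mean(0))
print("left edge ang",np.degrees(np.arctan2(*(p[3]-p[0])[1::-1])),"right",np.degrees(np.arctan2(*(p[2]-p[1])[1::-1])))
print(togo(o,[*q.mean(0)[:2],.25],91))
R=tool(o);zb=-.0755
g=o["ee_pos"]+R@np.array([-.011,0,0])
# socket box and handle prediction
S=ctrl.camera("scene");cv2.imwrite("pics/sc4.png",S[:,:,::-1]);W=ctrl.camera("side");cv2.imwrite("pics/si4.png",W[:,:,::-1])
for n in("scene","side"):
    im=cv2.imread(f"pics/{'sc4' if n=='scene' else 'si4'}.png");cc=ctrl.calibration(n)
    x0,y0=(proj(cc,g)[0]-[45,40]).astype(int);f=8
    big=cv2.resize(im[y0:y0+72,x0:x0+90],None,fx=f,fy=f,interpolation=cv2.INTER_CUBIC)
    up=np.array([0,0,1.]);
    for B in(box(.031,.031,-.0865,-.0635),box(.06,.024,-.0225,.0225)):
        pts=np.array([g+R[:,2]*b[0]+R[:,1]*b[1]+up*b[2] for b in B]);uv=(proj(cc,pts)-[x0,y0]+.5)*f
        for i in range(8):
            for k in(1,2,4):
                j=i^k
                if j>i: cv2.line(big,tuple(int(v) for v in uv[i]),tuple(int(v) for v in uv[j]),(0,0,255),1)
    cv2.imwrite(f"pics/ov_{n}.png",big)
E
```

```text
[[0.4891, 0.211, 0.063], [0.4888, 0.2293, 0.063], [0.5075, 0.2298, 0.063], [0.5079, 0.2113, 0.063]] [0.4983296  0.22035275 0.063     ]
foot edge [[0.464, 0.2002, 0.022], [0.5244, 0.2008, 0.022]] 0.5730099440679368
panel [[0.4354, 0.1401], [0.4321, 0.2988], [0.6314, 0.3038], [0.6345, 0.1443]] [0.5333357 0.2217365 0.018    ]
left edge ang 1.1963637192578076 right 1.4638215131778425
('slide', [-0.0004, 0.0012, -0.0629], 'spin', np.float64(0.16), 'tool-y yaw', np.float64(91.16))
```

View pics/ov_scene.png

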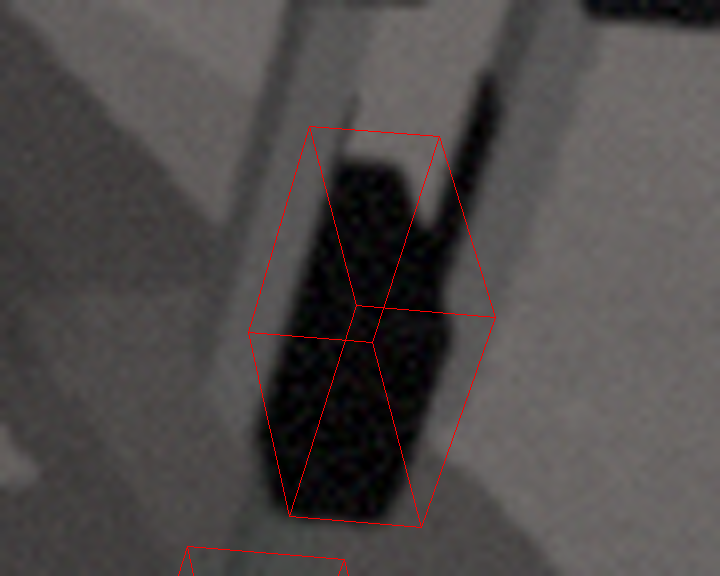

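View pics/ov_side.png

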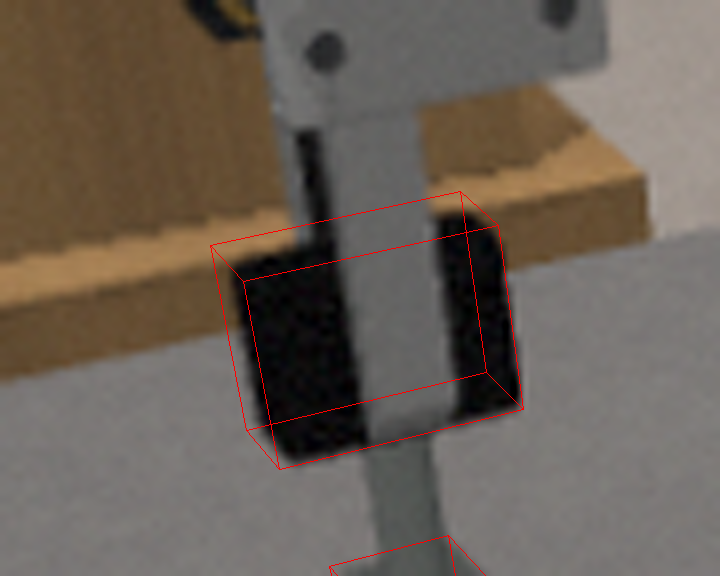

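```bash
python3 -m creep '{"hand":[1,1,1,1,1,1,1,1,1,1],"slide":[[0,0,-0.015],[0,0.0005,-0.035],[0,0.0005,-0.055],[0.01,0.0005,-0.0625],[0.03,0.0005,-0.0625],[0.055,0.0005,-0.0625],[0.078,0.0005,-0.0625],[0.092,0.0005,-0.0625],[0.094,0.0005,-0.0625],[0.094,0.0005,-0.0625]],"spin":[0,0,0,0,0,0,0,0,0,0]}'
cat > ov.py <<'E'
import sys
from h import *
from station import ctrl
tag=sys.argv[1];off=[float(v) for v in sys.argv[2:4]] or [0,0]
o=ctrl.get_obs();R=tool(o);print(o["ee_pos"],o["force"],togo(o,[.4983,.2204,.15],91))
g=o["ee_pos"]+R@np.array([-.011,0,0])
for n in("scene","side"):
    im=ctrl.camera(n)[:,:,::-1];cv2.imwrite(f"pics/{tag}_{n}.png",im);cc=ctrl.calibration(n)
    x0,y0=(proj(cc,g-[0,0,.06])[0]-[40,40]).astype(int);f=8
    big=cv2.resize(im[y0:y0+74,x0:x0+80],None,fx=f,fy=f,interpolation=cv2.INTER_CUBIC)
    big=cv2.convertScaleAbs(big,alpha=1.5)
    print(n,"crop origin",x0,y0)
    cv2.imwrite(f"pics/{tag}_c{n}.png",big)
E
python3 ov.py h5
```

```text
time_s: 6.95
ee_pos: [0.4995, 0.217, 0.1563]
eef_rot: [-2.734, 1.57, -2.718]
force: [0.2, -0.1, -3.3]
grip_width: 0.0241
[0.4995397  0.217016   0.15630655] [ 0.19869771 -0.12622438 -3.30676043] ('slide', [0.0063, 0.0034, -0.0012], 'spin', np.float64(-0.1), 'tool-y yaw', np.float64(90.9))
scene crop origin 375 117
side crop origin 129 128
```

View pics/h5_cscene.png

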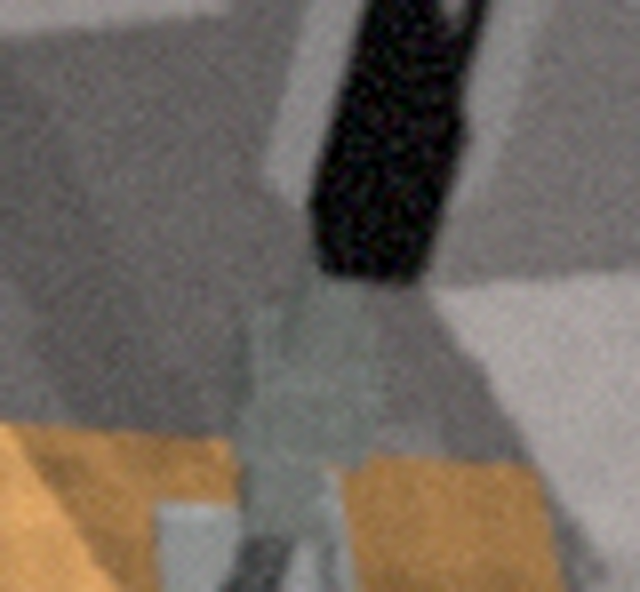

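View pics/h5_cside.png

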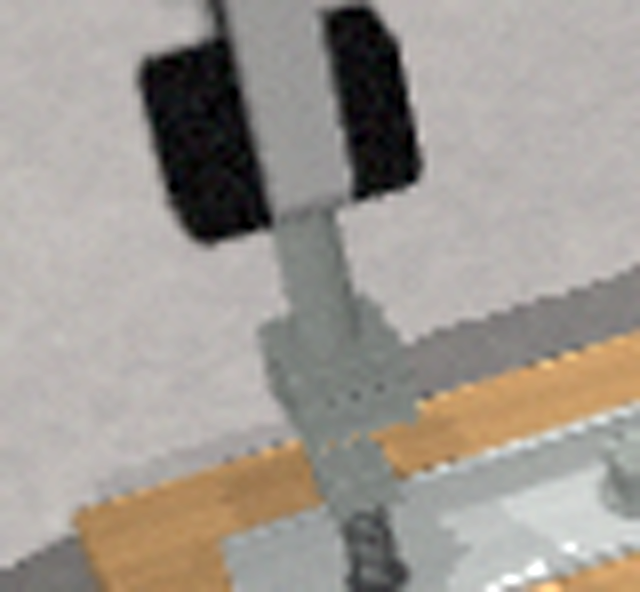

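```bash
cat > ov2.py <<'E'
import sys
from h import *
from station import ctrl
# usage: tag-of-images dx,dy of driver from tool; sx sy screw
tag=sys.argv[1];dx,dy,sx,sy=[float(v) for v in sys.argv[2:6]]
o=ctrl.get_obs();R=tool(o);g=o["ee_pos"]+[0,0,.011];print(o["ee_pos"])
yaw=np.arctan2(R[1,2],R[0,2])
for n in("scene","side"):
    im=cv2.imread(f"pics/{tag}_{n}.png");cc=ctrl.calibration(n);x0,y0=(proj(cc,g-[0,0,.06])[0]-[40,40]).astype(int);f=8
    big=cv2.convertScaleAbs(cv2.resize(im[y0:y0+74,x0:x0+80],None,fx=f,fy=f,interpolation=cv2.INTER_CUBIC),alpha=1.5)
    for B,p,col in((box(.031,.031,g[2]-.0865,g[2]-.0635),(g[0]+dx,g[1]+dy,yaw),(0,0,255)),(box(.06,.024,g[2]-.0225,g[2]+.0225),(g[0]+dx,g[1]+dy,yaw),(0,0,255)),(box(.018,.018,.051,.063),(sx,sy,.018),(0,255,0))):
        uv=(proj(cc,pl(p,B))-[x0,y0]+.5)*f
        for i in range(8):
            for k in(1,2,4):
                j=i^k
                if j>i: cv2.line(big,tuple(int(v) for v in uv[i]),tuple(int(v) for v in uv[j]),col,1)
    cv2.imwrite(f"pics/{tag}_o{n}.png",big)
E
python3 ov2.py h5 0 0 .4983 .2204
```

```text
[0.50012184 0.21760036 0.15774565]
```

View pics/h5_oscene.png

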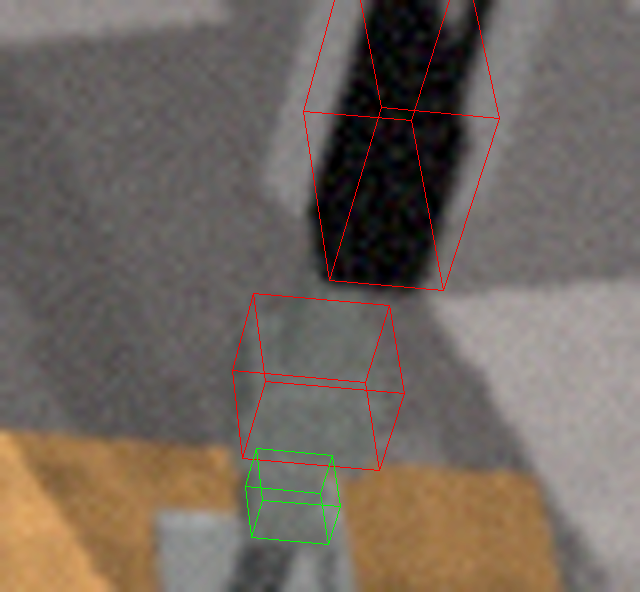

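View pics/h5_oside.png

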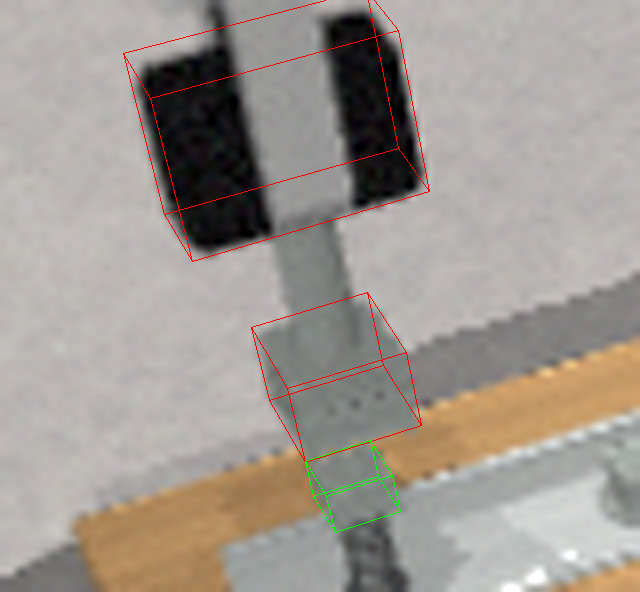

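```bash
python3 -m creep '{"hand":[1,1,1,1],"slide":[[0.003,0.0015,-0.001],[0.008,0.003,-0.0015],[0.012,0.003,-0.0015],[0.012,0.003,-0.0015]],"spin":[0,0,0,0]}' 60
python3 ov.py h6;python3 ov2.py h6 0 0 .4983 .2204
```

```text
time_s: 7.38
ee_pos: [0.4976, 0.2209, 0.1436]
eef_rot: [-2.81, 1.57, -2.793]
force: [0.2, -0.9, -3.8]
grip_width: 0.0235
[0.49757619 0.22091188 0.14362218] [ 0.22748265 -0.87669112 -3.7730282 ] ('slide', [-0.0064, -0.0005, 0.0007], 'spin', np.float64(-0.01), 'tool-y yaw', np.float64(90.99))
scene crop origin 375 122
side crop origin 128 132
[0.49790761 0.22091767 0.1443316 ]
```

View pics/h6_oscene.png

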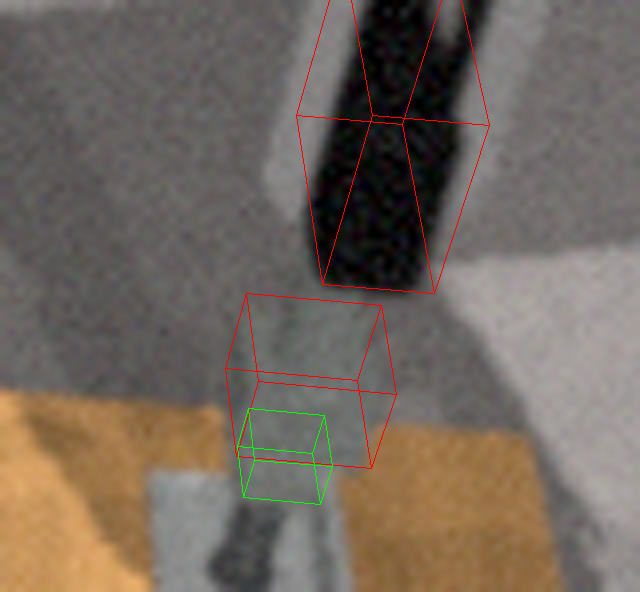

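View pics/h6_oside.png

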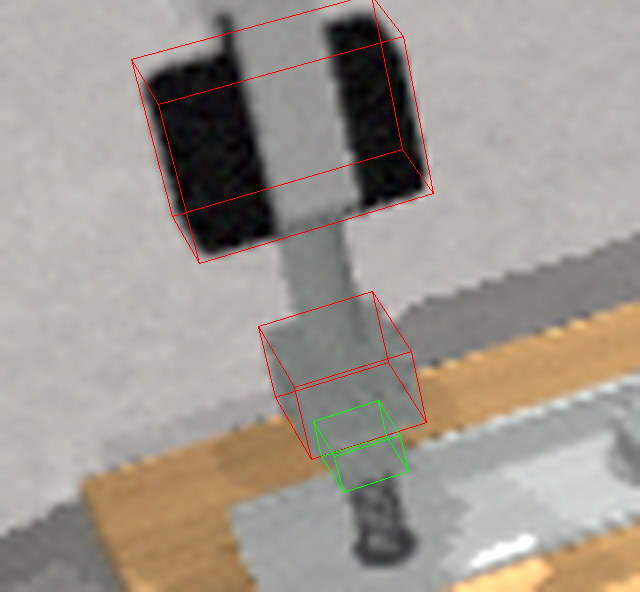

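View pics/h6_cscene.png

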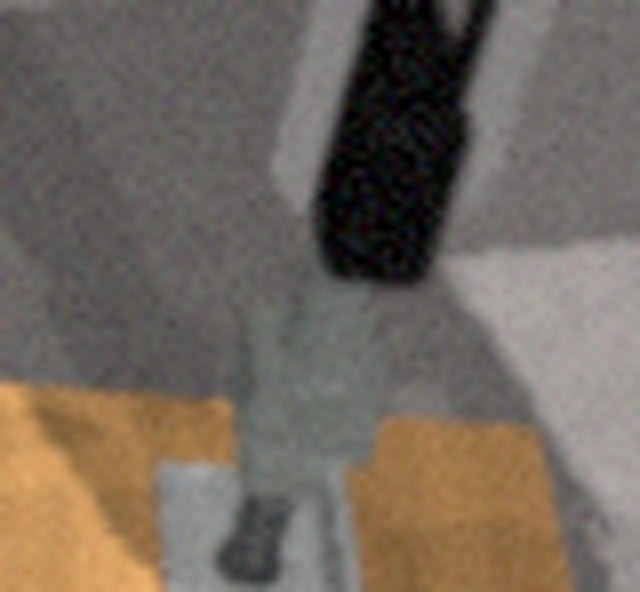

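View pics/h6_cside.png

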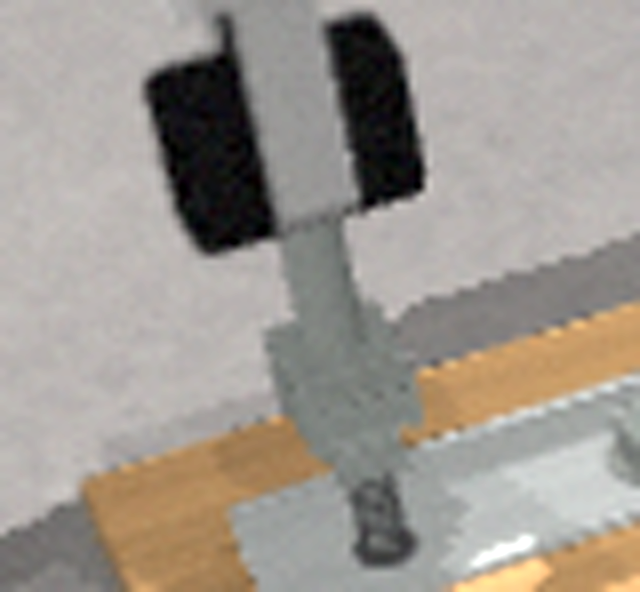

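The socket and head show the same offset from their predicted outlines in both views (scene: socket edges at columns 243–368, head 243–330). They are aligned to within about 1 mm, so I'll lower the driver.

```bash
python3 -m creep '{"hand":[1,1,1,1,1],"slide":[[0.003,0,0],[0.006,0,0],[0.008,0,0],[0.01,0,0],[0.01,0,0]],"spin":[0,0,0,0,0]}' 60
python3 -m creep '{"hand":[1,1,1],"slide":[[0.0015,0,0],[0.003,0,0],[0.003,0,0]],"spin":[0,0,0]}'
```

```text
time_s: 7.9
ee_pos: [0.4978, 0.2208, 0.1339]
eef_rot: [-2.804, 1.57, -2.787]
force: [0.4, -0.5, -3.0]
grip_width: 0.0237
time_s: 8.15
ee_pos: [0.4979, 0.2209, 0.1312]
eef_rot: [-2.869, 1.57, -2.852]
force: [-0.4, -0.0, -3.5]
grip_width: 0.0238
```

```bash
python3 -m creep '{"hand":[1,1,1,1],"slide":[[0.0015,0,0],[0.003,0,0],[0.0045,0,0],[0.0045,0,0]],"spin":[0,0,0,0]}' 60
python3 -m creep '{"hand":[1,1,1],"slide":[[0.0007,0,0],[0.0014,0,0],[0.0014,0,0]],"spin":[0,0,0]}'
python3 ov.py h7
```

```text
time_s: 8.48
ee_pos: [0.4978, 0.2209, 0.1266]
eef_rot: [-2.81, 1.57, -2.793]
force: [0.5, -0.3, -2.6]
grip_width: 0.0237
time_s: 8.73
ee_pos: [0.498, 0.2209, 0.1256]
eef_rot: [0.334, 1.571, 0.351]
force: [0.5, 0.3, -3.6]
grip_width: 0.0237
[0.49802761 0.22092669 0.12560409] [ 0.54991257  0.29346214 -3.61804346] ('slide', [-0.0244, -0.0005, 0.0003], 'spin', np.float64(-0.02), 'tool-y yaw', np.float64(90.98))
scene crop origin 373 129
side crop origin 130 139
```

View pics/h7_cside.png

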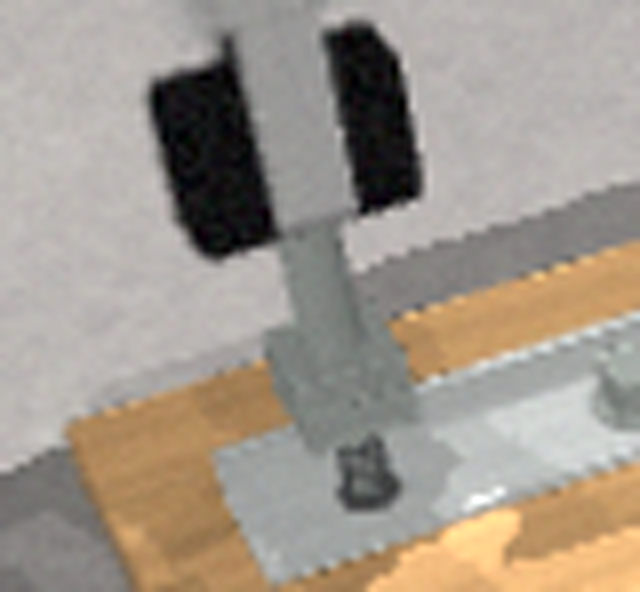

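View pics/h7_cscene.png

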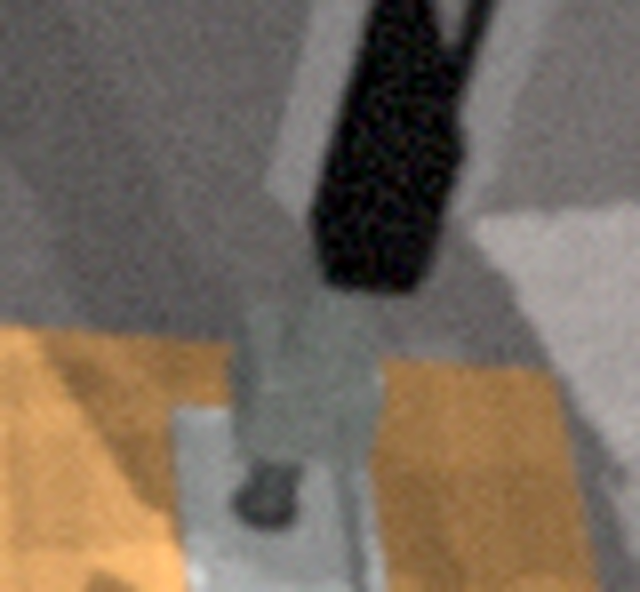

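The head is now inside the socket, with only the shank showing below it. I'll go down in small steps to bottom contact.

```bash
python3 -m creep '{"hand":[1,1,1],"slide":[[0.0005,0,0],[0.001,0,0],[0.001,0,0]],"spin":[0,0,0]}'
python3 -m creep '{"hand":[1,1,1],"slide":[[0.0003,0,0],[0.0006,0,0],[0.0006,0,0]],"spin":[0,0,0]}'
```

```text
time_s: 9.08
ee_pos: [0.4982, 0.221, 0.1255]
eef_rot: [0.28, 1.57, 0.297]
force: [-2.7, -0.6, 6.5]
grip_width: 0.0238
time_s: 9.33
ee_pos: [0.4984, 0.2211, 0.1254]
eef_rot: [0.271, 1.569, 0.289]
force: [-3.7, -0.4, 13.2]
grip_width: 0.0235
```

```bash
python3 -m creep '{"hand":[1,1,1],"slide":[[0.0003,0,-0.0002],[0.0005,0,-0.0003],[0.0005,0,-0.0003]],"spin":[0,0,0]}'
python3 -m creep '{"hand":[1,1,1,1],"slide":[[0.0,0,0],[0.0,0,0],[0.0001,0,0],[0.0002,0,0]],"spin":[3,6,9,12]}'
```

```text
time_s: 9.58
ee_pos: [0.4984, 0.2211, 0.1254]
eef_rot: [0.27, 1.568, 0.287]
force: [-4.0, -2.7, 15.7]
grip_width: 0.0237
time_s: 9.92
ee_pos: [0.4987, 0.221, 0.1254]
eef_rot: [0.391, 1.567, 0.196]
force: [-2.4, -2.4, 17.7]
grip_width: 0.0237
```

```bash
python3 -m creep '{"hand":[1,1,1,1],"slide":[[0.0001,0,0],[0.0002,0,0],[0.0003,0,0],[0.0004,0,0]],"spin":[4,8,12,16]}'
python3 - <<'E'
from h import *
from station import ctrl
o=ctrl.get_obs();print(o["force"],o["moment"],o["ee_pos"],togo(o,[0,0,0],0)[-1],o["qpos"][5])
E
```

```text
time_s: 10.25
ee_pos: [0.4988, 0.221, 0.1251]
eef_rot: [0.676, 1.567, 0.201]
force: [-3.2, -2.6, 16.5]
grip_width: 0.0237
[-3.21023263 -2.5558867  16.49359113] [-0.77598776  0.65146423  0.07784035] [0.49876553 0.22104453 0.12506463] 62.79 -0.7452700355802638
```

```bash
python3 -m creep '{"hand":[1,1,1,1,1],"slide":[[0.0003,0,0],[0.0004,0,0],[0.0005,0,0],[0.0006,0,0],[0.0007,0,0]],"spin":[4,8,12,16,20]}'
python3 - <<'E'
from h import *
from station import ctrl
o=ctrl.get_obs();print(o["force"],o["moment"],o["ee_pos"],togo(o,[0,0,0],0)[-1],o["qpos"][5])
E
```

```text
time_s: 10.67
ee_pos: [0.4988, 0.221, 0.1245]
eef_rot: [1.027, 1.567, 0.203]
force: [-2.3, -2.1, 18.3]
grip_width: 0.0238
[-2.34872642 -2.13441577 18.27932267] [-0.92479069  0.78522985  0.09607871] [0.49883152 0.22103675 0.1245348 ] 42.79 -0.39619541655904855
```

```bash
python3 -m creep '{"hand":[1,1,1,1,1,1],"slide":[[0.0001,0,0],[0.0002,0,0],[0.0003,0,0],[0.0005,0,0],[0.0006,0,0],[0.0007,0,0]],"spin":[5,10,15,20,25,30]}'
python3 - <<'E'
from h import *
from station import ctrl
o=ctrl.get_obs();print(o["force"],o["moment"],o["ee_pos"],togo(o,[0,0,0],0)[-1],o["qpos"][5])
E
```

```text
time_s: 11.17
ee_pos: [0.4989, 0.221, 0.1239]
eef_rot: [1.546, 1.567, 0.198]
force: [-1.7, -2.8, 18.3]
grip_width: 0.0236
[-1.74350517 -2.75007712 18.26225888] [-0.83345735  0.62386727  0.06539407] [0.49887501 0.22102744 0.12386276] 12.74 0.12822585498492012
```

Steady at 18.3 N, a push of about 21 N including the driver's weight, and the screw is sinking as it turns. Continuing.

```bash
python3 -m creep '{"hand":[1,1,1,1,1,1],"slide":[[0.0001,0,0],[0.0002,0,0],[0.0003,0,0],[0.0005,0,0],[0.0006,0,0],[0.0007,0,0]],"spin":[5,10,15,20,25,30]}'
python3 -m creep '{"hand":[1,1,1,1,1,1],"slide":[[0.0001,0,0],[0.0002,0,0],[0.0003,0,0],[0.0005,0,0],[0.0006,0,0],[0.0007,0,0]],"spin":[5,10,15,20,25,30]}'
python3 - <<'E'
from h import *
from station import ctrl
o=ctrl.get_obs();print(o["force"],o["moment"],o["ee_pos"],togo(o,[0,0,0],0)[-1],o["qpos"][5])
E
```

```text
time_s: 11.67
ee_pos: [0.499, 0.221, 0.1232]
eef_rot: [2.047, 1.566, 0.175]
force: [-2.2, -3.7, 18.4]
grip_width: 0.0238
time_s: 12.17
ee_pos: [0.499, 0.2209, 0.1225]
eef_rot: [2.536, 1.566, 0.141]
force: [-1.9, -4.5, 17.8]
grip_width: 0.0237
[-1.94903337 -4.50109194 17.81965721] [-1.16169769  0.62786949  0.09060621] [0.49899948 0.22092188 0.12254426] -47.26 1.1754684502119086
```

```bash
python3 -m creep '{"hand":[1,1,1,1,1,1],"slide":[[0.0001,0,0],[0.0003,0,0],[0.0004,0,0],[0.0005,0,0],[0.0006,0,0],[0.0007,0,0]],"spin":[5,10,15,20,25,30]}'
python3 -m creep '{"hand":[1,1,1,1,1,1],"slide":[[0.0001,0,0],[0.0002,0,0],[0.0003,0,0],[0.0005,0,0],[0.0006,0,0],[0.0007,0,0]],"spin":[5,10,15,20,25,30]}'
python3 - <<'E'
from h import *
from station import ctrl
o=ctrl.get_obs();print(o["force"],o["moment"],o["ee_pos"],togo(o,[0,0,0],0)[-1],o["qpos"][5])
E
```

```text
time_s: 12.67
ee_pos: [0.499, 0.2208, 0.1218]
eef_rot: [3.018, 1.567, 0.099]
force: [-1.1, -5.1, 19.2]
grip_width: 0.0238
time_s: 13.17
ee_pos: [0.4989, 0.2208, 0.1212]
eef_rot: [-2.747, 1.567, 0.093]
force: [-2.7, -3.9, 20.5]
grip_width: 0.0236
[-2.70966816 -3.85982612 20.50921934] [-1.18596373  0.88986745  0.0486133 ] [0.49891073 0.22080585 0.12115301] -107.26 2.2226030909506544
```

```bash
python3 -m creep '{"hand":[1,1,1,1],"slide":[[-0.0005,0,0],[-0.001,0,0],[-0.0014,0,0],[-0.0014,0,0]],"spin":[-1,-2,-3,-3]}'
python3 - <<'E'
from h import *
from station import ctrl
o=ctrl.get_obs();print(o["force"],o["moment"],o["ee_pos"],togo(o,[0,0,0],0)[-1],o["qpos"][5])
E
```

```text
time_s: 13.5
ee_pos: [0.4985, 0.2209, 0.1212]
eef_rot: [-2.727, 1.568, 0.171]
force: [0.9, -3.0, 7.5]
grip_width: 0.0236
[ 0.90766121 -2.98446395  7.49093015] [-0.53725126 -0.01476033  0.00483144] [0.49850146 0.22091693 0.12121867] -103.97 2.1651207409656767
```

Raising a little more to remove the push, then checking the result before I let go.

```bash
python3 -m creep '{"hand":[1,1,1],"slide":[[-0.0004,0,0],[-0.0008,0,0],[-0.0008,0,0]],"spin":[0,0,0]}'
python3 ov.py h8
```

```text
time_s: 13.75
ee_pos: [0.4981, 0.221, 0.1213]
eef_rot: [-2.628, 1.569, 0.269]
force: [1.4, -0.7, 4.2]
grip_width: 0.0234
[0.49809042 0.22096624 0.12128378] [ 1.41322656 -0.70163589  4.16112713] ('slide', [-0.0287, 0.0005, -0.0004], 'spin', np.float64(164.96), 'tool-y yaw', np.float64(-104.04))
scene crop origin 373 131
side crop origin 131 141
```

View pics/h8_cside.png

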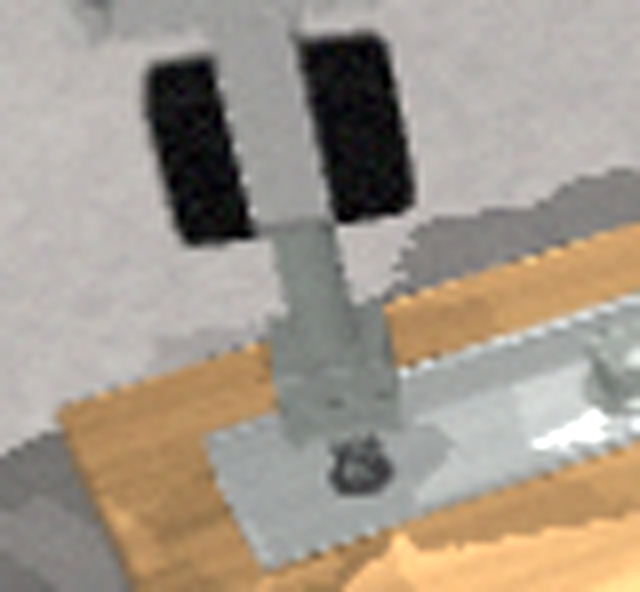

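View pics/h8_cscene.png

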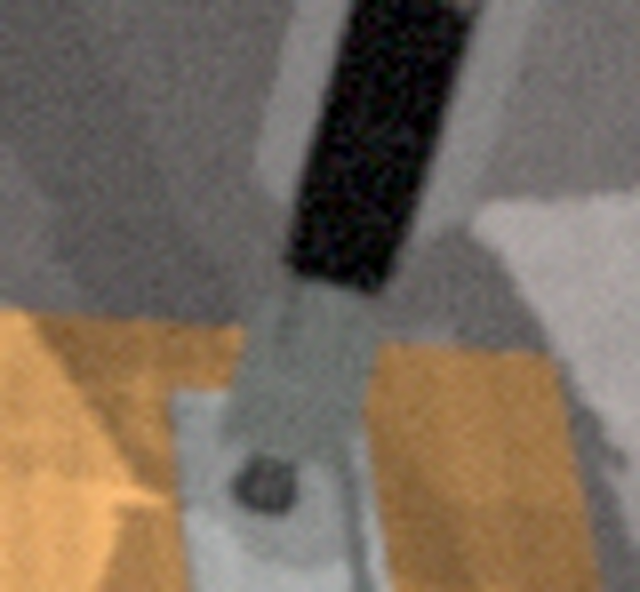

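The exposed shank has shortened from side rows 435–510 to 435–495 in the crop, and the socket is still on the head. Releasing now.

```bash
python3 -m creep '{"hand":[1,1,-1,-1,-1,-1,-1,-1,-1,-1,-1,-1],"slide":[[-0.0003,0,0],[-0.0003,0,0],[-0.0003,0,0],[-0.0003,0,0],[-0.0003,0,0],[-0.0003,0,0],[-0.0003,0,0],[-0.0003,0,0],[-0.0003,0,0],[-0.0003,0,0],[-0.0003,0,0],[-0.0003,0,0]],"spin":[0,0,0,0,0,0,0,0,0,0,0,0]}'
python3 - <<'E'
from h import *
from station import ctrl
cv2.imwrite("pics/w9.png",ctrl.camera("wrist")[:,:,::-1]);print(ctrl.get_obs()["force"])
E
```

```text
time_s: 14.85
ee_pos: [0.4976, 0.2209, 0.1211]
eef_rot: [0.904, 1.571, -2.482]
force: [0.2, -0.4, 0.7]
grip_width: 0.087
[ 0.60883674  0.21291508 -0.17617125]
```

View pics/w9.png

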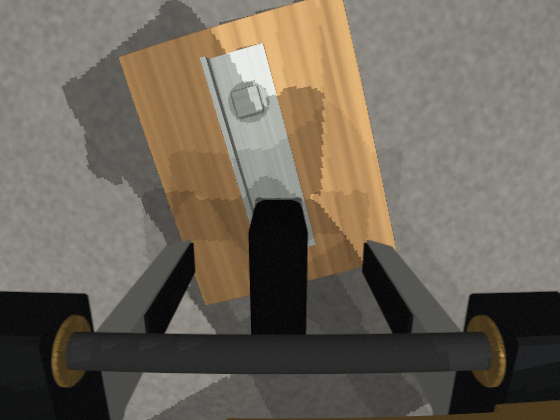

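The fingers are clear on both sides and the driver is standing. I'll retreat straight up.

```bash
python3 -m creep '{"hand":[-1,-1,-1,-1,-1,-1,-1,-1,-1,-1],"slide":[[-0.005,0,0],[-0.015,0,0],[-0.035,0,0],[-0.06,0,0],[-0.09,0,0],[-0.12,0,0],[-0.15,0,0],[-0.17,0,0],[-0.17,0,0],[-0.17,0,0]],"spin":[0,0,0,0,0,0,0,0,0,0]}'
python3 - <<'E'
from h import *
from station import ctrl
for n in("scene","side"):
    im=ctrl.camera(n)[:,:,::-1];cv2.imwrite(f"pics/f_{n}.png",im);cc=ctrl.calibration(n)
    x0,y0=(proj(cc,[.4983,.2204,.09])[0]-[45,45]).astype(int)
    big=cv2.resize(im[y0:y0+90,x0:x0+90],None,fx=6.5,fy=6.5,interpolation=cv2.INTER_CUBIC)
    cv2.imwrite(f"pics/f_c{n}.png",cv2.convertScaleAbs(big,alpha=1.4))
E
```

```text
time_s: 15.73
ee_pos: [0.4978, 0.221, 0.2926]
eef_rot: [-2.542, 1.568, 0.355]
force: [0.5, -0.8, -0.6]
grip_width: 0.094
```

View pics/f_scene.png

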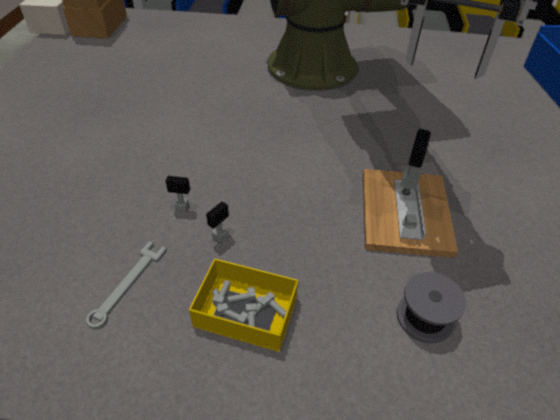

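View pics/f_cside.png

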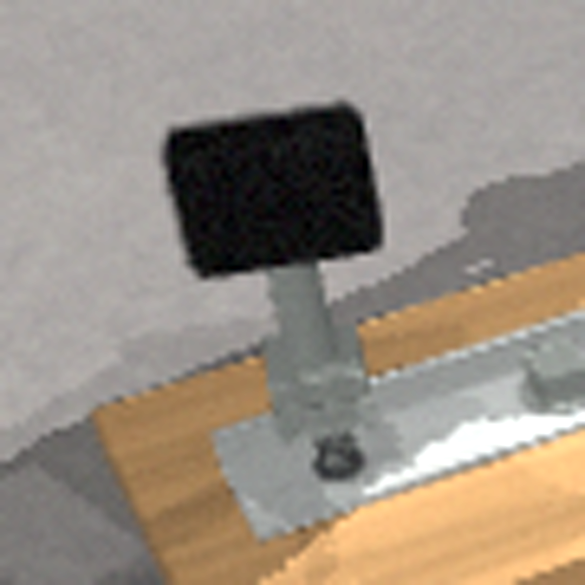

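View pics/f_cscene.png

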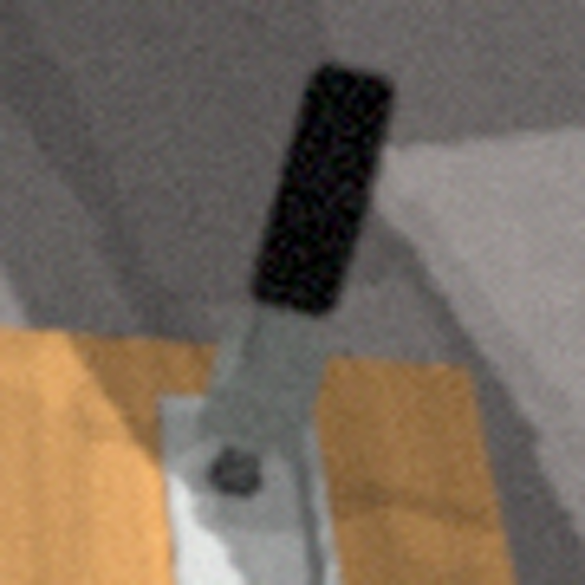

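```bash
python3 - <<'E'
from h import *
from station import ctrl
th=np.linspace(0,2*np.pi,72,endpoint=False);D=np.c_[np.cos(th),np.sin(th)]
def cbox(z,ch=.004): return np.vstack([box(.06-2*a,.024-2*b,z-.0225+e,z+.0225-e) for a,b,e in((0,ch,ch),(ch,0,ch),(ch,ch,0))])
def run(imgs,rois,p0,zr):
    C={n:ctrl.calibration(n) for n in imgs};S={}
    for n in imgs:
        x,y,w,h=rois[n];g=cv2.imread(imgs[n],0)[y:y+h,x:x+w];k,l,s,_=cv2.connectedComponentsWithStats((g<52).astype(np.uint8));i=1+np.argmax(s[1:,4])
        v,u=np.nonzero(l==i);S[n]=(np.c_[u+x,v+y]@D.T).max(0)+.3
    f=lambda p:np.concatenate([(proj(C[n],pl(p[:3],cbox(p[3])))@D.T).max(0)-S[n] for n in C])
    r=least_squares(f,p0,loss="soft_l1",x_scale=[.01,.01,.1,.01]);print(r.x,np.degrees(r.x[2]),np.sqrt(np.mean(r.fun**2)),"ref z",zr)
run({"scene":"pics/scene0.png","side":"pics/side0.png"},{"scene":(204,148,40,45),"side":(250,258,50,38)},[.5585,-.1206,2.51,.0865],.0865)
E=ctrl.calibration("scene");a=proj(E,[.4983,.2204,.13])[0].astype(int);b=proj(ctrl.calibration("side"),[.4983,.2204,.13])[0].astype(int)
run({"scene":"pics/f_scene.png","side":"pics/f_side.png"},{"scene":(a[0]-20,a[1]-27,40,48),"side":(b[0]-25,b[1]-22,50,40)},[.4983,.2204,np.radians(166),.13],".1355 unsunk, .1313 at 4.2mm")
E
```

```text
[ 0.56063485 -0.1212186   2.51992118  0.08585143] 144.3808480972366 0.7553744641334255 ref z 0.0865
[0.49885647 0.21874737 2.90770381 0.13029885] 166.5991561572783 0.6213263325576761 ref z .1355 unsunk, .1313 at 4.2mm
```

```bash
python3 -c "
from station import ctrl
print(ctrl.hand_in(), ctrl.get_obs()['time_s'])"
```

```text
the job is handed in; nothing more can be done
the job is handed in; nothing more can be done
```

The screw is driven about 4.2 mm, past the 3 mm asked for. The driver is left standing upright on it with the gripper open and about 17 cm above. The job was handed in; the last clock reading before that was 15.7 s of the 72 s allowed.

- **Drive:** I took the largest of the three drivers, seated it on the proud screw and turned it about 198° clockwise. The wrist force, read between moves, was 16.5 to 20.5 N while turning. Adding the driver's weight, that is a push of about 19 to 23 N, so it neither spun free nor rammed.
- **Sink check:** The tool dropped 4.2 mm over that turn, which matches 8 mm per turn once the slack in the socket is allowed for. A camera fit of the handle's height afterwards gave about 4.6 mm, good to roughly 1 mm. I could not read the screw's depth directly.
- **Final view:** The tub, reel, wrench and both small drivers are where they started.
- **Disagreements:** The cameras differed by up to 7 mm on where the screw was. I went by the wrist camera and checked the socket against the screw head in both fixed views. The first two-camera fit of the driver's heading was also about 7° off, and the wrist view corrected it.

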